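# Load the parts tray and clip it onto the bench post

## Robot

A 6-joint arm with a two-finger parallel gripper is mounted at the origin on a cart in front of the work surface, level with it; the furniture and walls round the work are solid. World frame = base frame: x ahead of the robot, y to its left, z up, the work surface at z = 0. Lengths are in m, angles in rad, forces in N, time in s.
With the tool pointing down it reaches from about 0.225 to 0.875 m from the base axis. Payload 3.4 kg.
Tool frame: the origin (TCP) lies between the finger pads; the fingertips stand 22 mm ahead of it and the grasp point (between the pads) lies 3 mm ahead of it (manip.finger_overhang is the distance from the TCP to the fingertips, in m); z points along the fingers, y is the line along which they close (so a half turn about z gives the same grasp; the last joint's range is limited). The gripper opens to 85 mm and grips with 20 to 120 N. Pads are 22 mm wide; open, the fingers measure 114 mm over their backs; the gripper's body (76 mm by 85 mm) begins 54 mm behind the grasp point. The pads swing forward as they close: fully open they stand 13 mm farther back than shut.
Start: joints at [0.992, 0.276, 1.505, -0, 1.361, -0.121], TCP at [0.254, 0.516, 0.253] pointing down, gripper open.
Joint ranges: [-2.89, 2.89], [-0.75, 2.08], [0.22, 2.7], [-1.18, 4.32], [0.11, 2.71], [-2.7, 2.7]. Speed limits (rad/s): [2.57, 2.57, 3.14, 3.14, 3.14, 3.14].

## Interface

Orientations are given as a unit quaternion [w, x, y, z].
In Python, from rig import get_state, eyes, order, manip gives the robot as it stands.
- The arm moves only by the tool drive_tool, never from a script. Its argument "rows" is a list of rows, each a list of 4 numbers: the shift along the tool's x, y, z in units of 25 mm (1.0 is 25 mm), then the turn about the tool's z in units of 6 degrees (1.0 is 6 degrees). A call has exactly 8 rows; each row is the pose to reach, as a shift and turn from the pose commanded when the call began, along the tool's axes at that moment; what a row does not reach only later rows make up. A row lasts 1/12 s, in which the tool goes at most 41.7 mm and 7.16 degrees, less where a joint would pass 70% of its speed; a pose out of reach is approached as far as the arm can. A call with a gripper value outside its range is refused whole. "grip" is the finger opening in mm, from 0 to 85.4, set as the call begins (left out, the last holds). The fingers move at their own pace and stop on an object; "newtons" is the grip in N (left out, the last holds). Time passes only in rows, so rows that repeat a pose let the fingers close, or fill a call up. It gives the time, the measured TCP pose, the force, the opening and the grip force at its end, in the units of the state.
- get_state(): the state, without advancing time (a new reading comes with each control period).
- eyes.get_image(name): name is "side" or "top"; returns (picture, depth): 384x512x3 uint8, red, green, blue; 384x512 float32, m along the optical axis (not along the pixel's ray), 0 where there is no reading.
- eyes.camera_info(name): a dict with "fx", "fy", "cx", "cy" (pixels), "R" (3x3) and "t" (3): a world point X has camera coordinates R X + t. Camera axes: x right, y down, z forward; pixel columns grow to the right and rows downward; lengths in m; the calibration is good to about 2 mm. A picture is of the moment at which its call begins. camera_info takes no time and is no camera call.
- order.sign_off(): hands the job in; it is judged then, once.
The state is a dict: "clock": time; "qpos": joint angles; "qd": joint speeds; "effort": joint torques, N m; "position": TCP position; "ee_rot": TCP orientation; "contact_force": force on the tool from outside, world axes, zero at the start; "moment": the same for the moment, N m; "width": finger opening in m; "gripper_force": force on a finger pad.
Only numpy, scipy, OpenCV 4.12 (cv2) and the standard library are available. Lean on these libraries where they do the work, as an engineer would, in place of code of your own. Each camera call takes 0.05 s, during which the arm holds its last target. There are 200 camera calls.

## Task

Put the brass lock cylinder that lies loose on the bench into the blue parts tray, beside the brass block, and let go of it. Then slide the tray along the bench, without lifting it, until its spring clamp snaps fully home round the short steel post; leave it clipped with both parts still in it. Do not disturb the oil bottle, the padlock or the cam lock.

Things in the scene. Friction and masses are not known exactly. Their poses are not given: they have to be found in the camera images.
- tray: Loose open blue steel tray, 90 mm (its x) by 116 mm (its y) by 30 mm high, walls and floor 3 mm, 0.2 to 0.45 kg, too wide to grip. Origin: centre of its underside, on the bench. A spring clamp sits outside its front (+x) wall, opening to +x, jaws 8 to 22 mm above the bench. Sliding it takes 2 to 5 N; friction is about 0.6 everywhere.
- tray_back (a point): Middle of the outside of the tray's flat back (-x) wall, 45 mm behind the tray's centre, 15 mm above the bench: free to push against.
- clamp_mouth (a point): Middle of the clamp's mouth between the jaw tips, 84 mm ahead (+x) of the tray's centre, 3 mm to its -y side; 27 mm wide here, narrowing to 10 mm at the nose 68 mm ahead. Dark fixed jaw on the -y side (inner face y = -7.5 mm), bright sprung jaw on the +y side. The 14 mm post forces the sprung jaw open and it snaps shut behind it; that takes 8 to 20 N.
- tray_seat (a point): Where the post's axis lies in the tray's clamp when it is snapped home: 59 mm ahead (+x) of the tray's centre, y = 0, 15 mm above the bench. The clamp's V-shaped back stop then touches the post.
- tray_jaw (a joint): The sprung jaw: 0 = shut (its rest), grows as it is forced open (about 0.2 rad as the post passes the nose, limit 0.6). Hinge axis upright.
- post_axis (a point): Point on the upright axis of the fixed steel post, 15 mm above the bench. The post is 14 mm in diameter and 45 mm high, with a collar 22 mm in diameter and 4 mm high at its foot; the clamp can come on from any side. This point's yaw is of no importance.
- lock_cylinder: Loose brass lock cylinder, 17 mm (x) by 68 mm (y) by 33 mm high, lying near the post in the tray's way; origin at the centre of its underside. Grip it across its 17 mm.
- brass_block: Loose brass block 24 x 32 x 21 mm, already in the tray, in its back corner on the +y side; origin at the centre of its underside.
- oil_bottle: Bystander: upright yellow oil bottle with a red tip, 42 mm in diameter, 134 mm high; origin at the centre of its underside. Leave it.
- padlock: Bystander: brass padlock standing upright, 18 x 42 x 66 mm; origin at the centre of its underside. Leave it.
- cam_lock: Bystander: small chrome cam lock with a flat cam on top, 25 x 40 x 26 mm; origin at the centre of its underside. Leave it.

How it is judged:
On the way, in this order (a step that is already met when the one before it is completed fails the run):
1. the lock cylinder lies in the tray, let go, before the tray is on the post (x of lock_cylinder in the frame of tray between -0.042 and 0.042 m and y of lock_cylinder in the frame of tray between -0.055 and 0.055 m and height (world z) of lock_cylinder below 0.03 m and contact force between the fingers and lock_cylinder below 0.1 N), for 0.2 s.
2. the clamp has snapped home round the post (horizontal distance between tray_seat and post_axis below 0.004 m and value of joint tray_jaw below 0.08 rad), for 0.1 s.
At the end, for the whole second after the job is handed in: The tray stands flat and still on the bench with the post seated in its clamp (seat within 4 mm of the post's axis, sprung jaw shut to within 0.08 rad), and the lock cylinder and the brass block both lie inside the tray (all of step 2 and height (world z) of tray below 0.004 m and angle between tray's own z axis and vertical below 0.05 rad and linear speed of tray below 0.01 m/s and x of lock_cylinder in the frame of tray between -0.042 and 0.042 m and y of lock_cylinder in the frame of tray between -0.055 and 0.055 m and height (world z) of each of lock_cylinder, brass_block below 0.03 m and x of brass_block in the frame of tray between -0.042 and 0.042 m and y of brass_block in the frame of tray between -0.055 and 0.055 m); the robot touches nothing.
It fails at once if the tray is lifted off the bench (over 15 mm) (height (world z) of tray above 0.015 m).
It fails at once if a bystander (oil bottle, padlock, cam lock) is moved over 20 mm or tipped (distance of any of oil_bottle, padlock, cam_lock from where it was at the start of the episode above 0.02 m or angle between any of oil_bottle, padlock, cam_lock's own z axis and vertical above 0.5 rad).
It also fails if it takes over 51 s, if anything falls off the work surface, if the arm or the gripper's body presses on something with over 40 N, if the wrist force passes 120 N, or if a joint passes its speed limit or range.

## Working session

There is one attempt and no reset: what is moved stays moved. The work goes in short steps, Python scripts to look and compute and a tool call to move; the robot and the scene stay as the last step left them, time stands still between calls to the robot, and variables do not carry over. Pictures are saved under pics/ and viewed, at most 11 in all, crops included, and the job is handed in when it is done.

Besides the shell and the picture viewer there is one more tool, called after "Emit:" as name(argument=value, ...), one argument or row to a line, values as JSON. drive_tool: Moves the arm, as the interface text tells. Its arguments: {"type":"object","properties":{"rows":{"type":"array","items":{"type":"array","items":{"type":"number"}}},"grip":{"type":"number"},"newtons":{"type":"number"}},"required":["rows"]}

```bash
ls; mkdir -p pics; cat > h.py <<'E'
import numpy as np, cv2
from rig import get_state, eyes, order, manip
def snap(n,f):
    p,d=eyes.get_image(n); cv2.imwrite('pics/'+f+'.png',p[:,:,::-1]); np.save('pics/'+f+'.npy',d); return p,d
def cloud(n,d):
    c=eyes.camera_info(n); v,u=np.mgrid[:384,:512]
    X=np.stack([(u-c['cx'])/c['fx']*d,(v-c['cy'])/c['fy']*d,d],-1)
    return (X-np.array(c['t']))@np.array(c['R'])
def onplane(n,u,v,z):
    c=eyes.camera_info(n); R=np.array(c['R']); o=-R.T@np.array(c['t'])
    r=R.T@np.array([(u-c['cx'])/c['fx'],(v-c['cy'])/c['fy'],1]); return o+r*(z-o[2])/r[2]
E
python3 - <<'E'
from h import *
for n in('top','side'):
    p,d=snap(n,n+'0')
    c=eyes.camera_info(n); print(n,-np.array(c['R']).T@c['t'],np.array(c['R'])[2],c['fx'])
a=cv2.imread('pics/top0.png'); cv2.imwrite('pics/top0b.png',cv2.resize(a,(800,600),interpolation=cv2.INTER_CUBIC))
s=get_state();print(s)
E
```

```text
pics
top [0.38101227 0.29382174 0.90302746] [ 0.06016841  0.00832671 -0.99815351] 427.02808068676916
side [ 0.38572458 -0.48542496  0.66148977] [ 0.05101801  0.78506377 -0.61731033] 497.7857153707537
{'clock': 0.1, 'qpos': array([ 9.91985025e-01,  2.76518881e-01,  1.50604266e+00,  1.15497387e-05,
        1.36075251e+00, -1.21000575e-01]), 'qd': array([-0.00055897, -0.00256156, -0.00162013,  0.00096814, -0.00072202,
       -0.00092889]), 'effort': array([ 1.59881605e-03, -4.17700481e+01, -2.46404368e+01,  5.99494888e-05,
        5.83488989e-03,  2.53492425e-05]), 'position': array([0.2538838 , 0.51539003, 0.25251916]), 'ee_rot': array([-3.00361111e-04,  2.26912670e-01,  9.73914729e-01, -8.06610817e-04]), 'contact_force': array([0.39501251, 0.00162588, 0.6258973 ]), 'moment': array([-3.52438051e-02, -7.14826237e-05,  1.98988215e-02]), 'gripper_force': 0.0, 'width': 0.08488637464095475}
```

View pics/top0b.png

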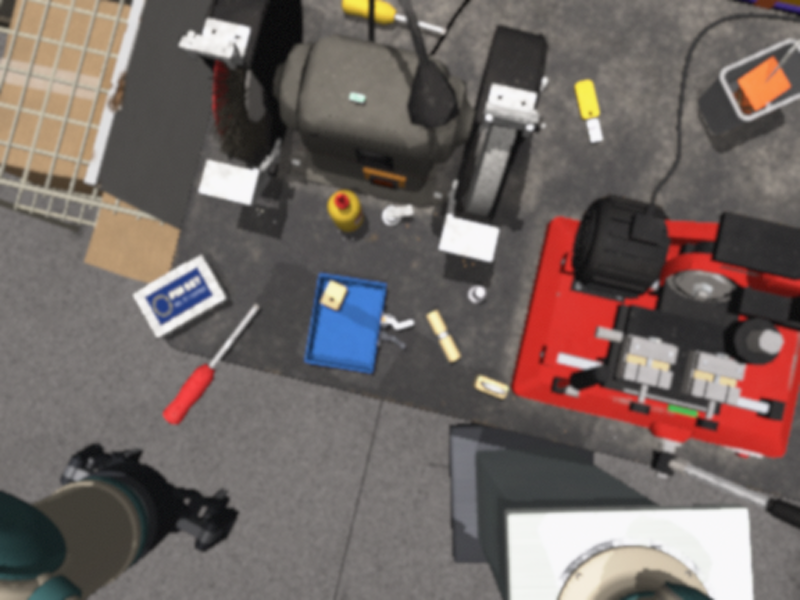

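View pics/side0.png

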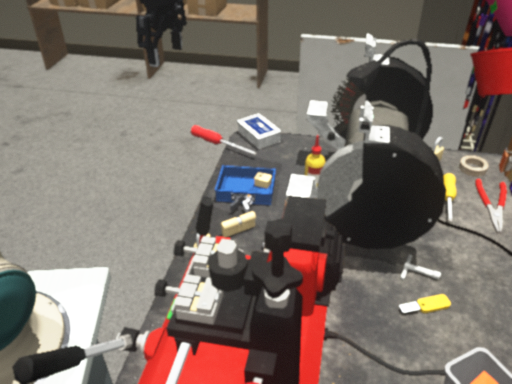

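The top view (800x600) shows the tray at (346,323) with its clamp facing right at (400,330). The cylinder is at (443,336), the post at (477,293), the padlock at (491,386), the cam lock at (397,213) and the bottle at (345,210). Next I'll enlarge that area and measure it.

```bash
python3 - <<'E'
from h import *
a=cv2.imread('pics/top0.png')[165:265,185:335]; cv2.imwrite('pics/c1.png',cv2.resize(a,(795,530),interpolation=cv2.INTER_CUBIC))
d=np.load('pics/top0.npy');P=cloud('top',d);p=a=cv2.imread('pics/top0.png')
hsv=cv2.cvtColor(a,cv2.COLOR_BGR2HSV)
roi=np.zeros(d.shape,bool);roi[165:265,185:335]=1
def rect(m,name):
    n,l,st,_=cv2.connectedComponentsWithStats(m.astype(np.uint8))
    for i in range(1,n):
        if st[i,4]>25:
            q=P[l==i]; r=cv2.minAreaRect((q[:,:2]*1000).astype(np.float32)); print(name,st[i],np.round(r[0],1),np.round(r[1],1),round(r[2],1),'z',np.round(np.percentile(q[:,2],[5,50,95]),4))
            print('   box',np.round(cv2.boxPoints(r)).tolist())
ok=roi&(d>0)
rect(ok&(hsv[...,0]>100)&(hsv[...,0]<125)&(hsv[...,1]>120)&(P[...,2]>.022)&(P[...,2]<.04),'trayrim')
rect(ok&(P[...,2]>.012)&(P[...,2]<.16)&~((hsv[...,0]>100)&(hsv[...,0]<125)&(hsv[...,1]>120)),'obj')
E
```

```text
trayrim [195 175  52  64 372] [407.7 365.9] [ 90.  118.3] 79.4 z [0.0247 0.0306 0.0336]
   box [[341.0, 333.0], [458.0, 311.0], [474.0, 399.0], [358.0, 421.0]]
obj [299 165  16   4  35] [475.6 198.3] [25.8  4. ] 83.7 z [0.111  0.1234 0.1274]
   box [[472.0, 186.0], [476.0, 185.0], [479.0, 211.0], [475.0, 211.0]]
obj [205 180  17  19 187] [444.8 381.3] [24.3 31.5] 61.9 z [0.0201 0.0232 0.0261]
   box [[425.0, 378.0], [453.0, 363.0], [464.0, 385.0], [437.0, 399.0]]
obj [302 184   8   8  49] [441.7 191.5] [12.1 13.2] 88.3 z [0.0216 0.0444 0.047 ]
   box [[435.0, 186.0], [448.0, 185.0], [448.0, 197.0], [435.0, 198.0]]
obj [273 199  22  33 266] [387.1 238.6] [67.4 16.6] 24.8 z [0.0269 0.0316 0.0348]
   box [[353.0, 232.0], [360.0, 217.0], [421.0, 245.0], [414.0, 260.0]]
obj [241 200  23  24 175] [394.7 301.7] [42.  46.3] 80.9 z [0.0188 0.0223 0.0259]
   box [[369.0, 285.0], [414.0, 277.0], [421.0, 319.0], [375.0, 326.0]]
obj [326 210   9  45 233] [351.1 142.6] [13.3 88.6] 84.7 z [0.0174 0.0409 0.0475]
   box [[306.0, 140.0], [395.0, 132.0], [396.0, 145.0], [308.0, 153.0]]
obj [303 240  22  15 191] [319.6 178.8] [42.  17.9] 67.5 z [0.0291 0.0347 0.0657]
   box [[303.0, 163.0], [320.0, 156.0], [336.0, 195.0], [319.0, 202.0]]
```

View pics/c1.png

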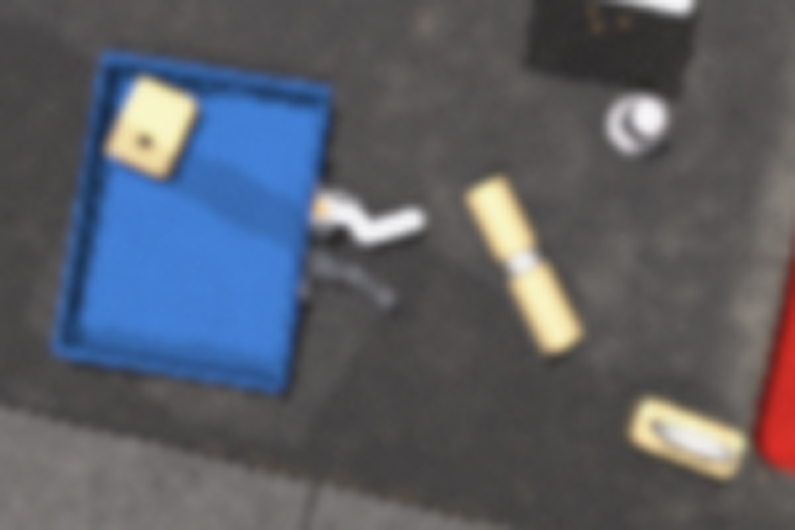

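The crop shows the tray rim clearly, with the cylinder running from (487,185) to (560,345) and the post top at (645,115). Next I'll check the free space near the grinder and write a move calculator.

```bash
cat >> h.py <<'E'
from scipy.spatial.transform import Rotation as Ro
def plan(x,y,z,ang=None):
    "shift/turn in units to bring TCP to x,y,z with tool y along world angle ang (deg, mod 180)"
    s=get_state();q=s['ee_rot'];R=Ro.from_quat([q[1],q[2],q[3],q[0]]).as_matrix()
    a=np.degrees(np.arctan2(R[1,1],R[0,1])); t=0 if ang is None else -((ang-a+90)%180-90)
    print('t',round(s['clock'],2),'pos',s['position'].round(4),'yang',a.round(1),'w',round(s['width'],4),'gf',round(s['gripper_force'],1),'F',s['contact_force'].round(1),'q6',s['qpos'][5].round(2))
    print('units',(R.T@(np.array([x,y,z])-s['position'])/.025).round(2),'turn',round(t/6,2))
E
python3 - <<'E'
from h import *
d=np.load('pics/top0.npy');P=cloud('top',d)
q=P[(d>0)&(P[...,2]>.01)&(P[...,0]>.4)&(P[...,0]<.56)&(P[...,1]>.1)&(P[...,1]<.45)]
for x in np.arange(.44,.56,.01):
    print(round(x,2),[ (lambda k: int(k.max()*1000) if len(k) else 0)(q[(abs(q[:,0]-x)<.005)&(abs(q[:,1]-y)<.01),2]) for y in np.arange(.14,.42,.02)])
plan(.387,.2385,.12,114.8)
E
```

```text
0.44 [0, 0, 47, 48, 0, 0, 0, 0, 0, 33, 0, 22, 27, 31]
0.45 [0, 0, 47, 46, 0, 0, 0, 0, 0, 31, 0, 26, 26, 31]
0.46 [0, 0, 0, 0, 0, 0, 0, 0, 0, 35, 34, 36, 28, 30]
0.47 [0, 0, 127, 128, 0, 0, 0, 0, 0, 0, 0, 33, 33, 34]
0.48 [0, 0, 126, 130, 128, 124, 0, 0, 0, 0, 0, 0, 0, 0]
0.49 [0, 0, 127, 127, 128, 128, 0, 0, 0, 0, 0, 0, 0, 0]
0.5 [0, 0, 128, 128, 128, 128, 0, 0, 0, 0, 0, 0, 0, 0]
0.51 [0, 0, 126, 129, 128, 127, 0, 0, 0, 0, 0, 0, 0, 0]
0.52 [0, 0, 0, 126, 127, 128, 0, 0, 0, 0, 0, 0, 0, 0]
0.53 [0, 0, 173, 172, 151, 126, 0, 0, 0, 0, 0, 77, 67, 0]
0.54 [0, 0, 188, 189, 160, 102, 0, 0, 26, 0, 81, 105, 83, 0]
0.55 [0, 92, 204, 201, 88, 83, 0, 30, 29, 25, 85, 136, 104, 0]
0.56 [0, 98, 206, 206, 81, 0, 0, 29, 28, 0, 82, 133, 83, 0]
t 0.1 pos [0.2539 0.5154 0.2525] yang 63.8 w 0.0849 gf 0.0 F [0.4 0.  0.6] q6 -0.12
units [-9.67 -7.57  5.31] turn -8.51
```

```bash
python3 - <<'E'
from h import *
d=np.load('pics/side0.npy');P=cloud('side',d)
q=P[(d>0)]
for x in np.arange(.40,.54,.01):
    print(round(x,2),[ (lambda k: (int(k.min()*1000),int(k.max()*1000)) if len(k) else '-')(q[(abs(q[:,0]-x)<.005)&(abs(q[:,1]-y)<.01),2]) for y in np.arange(.16,.32,.02)])
a=cv2.imread('pics/side0.png')[150:250,200:350]; cv2.imwrite('pics/c2.png',cv2.resize(a,(795,530),interpolation=cv2.INTER_CUBIC))
E
```

```text
0.4 [(1, 1), (-2, 2), (-2, 2), (-2, 2), (-1, 34), '-', (0, 22), (-3, 24)]
0.41 [(0, 0), (-2, 1), (-1, 3), (-2, 3), (-2, 35), (30, 32), (9, 23), (0, 23)]
0.42 ['-', (-2, 2), (-2, 3), (-2, 2), (-2, 33), (-1, 32), (1, 1), (-1, 14)]
0.43 ['-', (-2, 4), (-2, 3), (-2, 2), (-2, 1), (-3, 2), (-1, 2), (-1, 2)]
0.44 ['-', '-', '-', (0, 1), (-1, 2), (-1, 2), (-2, 3), (-3, 2)]
0.45 ['-', '-', '-', '-', '-', (0, 1), (-2, 3), (-2, 26)]
0.46 ['-', '-', '-', '-', '-', (-1, 1), (-2, 1), (-3, 28)]
0.47 ['-', (110, 126), '-', '-', '-', (0, 1), (-2, 2), (-1, 1)]
0.48 ['-', (123, 126), (124, 127), (123, 127), '-', '-', (-2, 1), (-2, 2)]
0.49 ['-', (122, 127), (123, 126), (123, 127), (123, 127), '-', '-', '-']
0.5 ['-', (122, 126), (123, 127), (122, 127), (123, 126), '-', '-', '-']
0.51 ['-', (121, 127), (122, 126), (122, 127), (122, 127), '-', '-', '-']
0.52 ['-', '-', (121, 127), (85, 128), (80, 126), '-', '-', '-']
0.53 ['-', (112, 172), (113, 167), (83, 127), (81, 126), '-', '-', '-']
0.54 [(77, 79), (74, 187), (135, 185), '-', '-', '-', '-', '-']
```

View pics/c2.png

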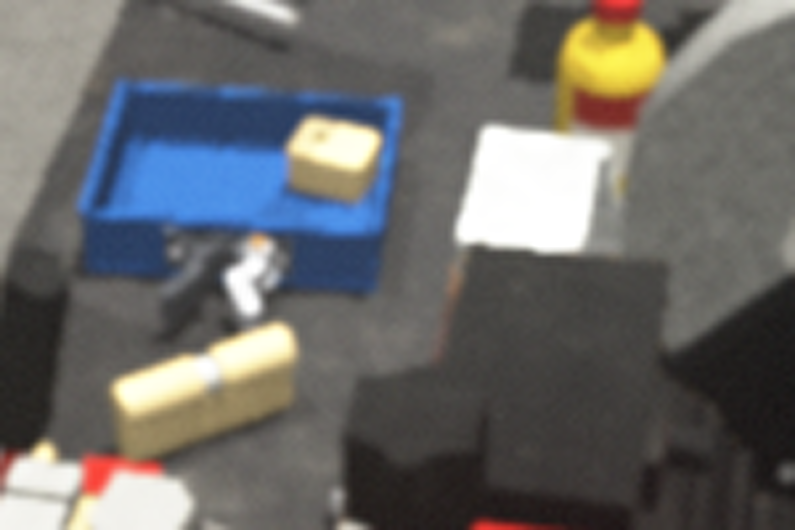

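Emit:
drive_tool(
  rows=[
    [-1.2, -0.95, 0, -1.1],
    [-2.4, -1.9, 0, -2.2],
    [-3.6, -2.85, 0.3, -3.3],
    [-4.8, -3.8, 0.8, -4.4],
    [-6, -4.75, 1.3, -5.5],
    [-7.2, -5.7, 1.8, -6.6],
    [-8.4, -6.6, 2.3, -7.7],
    [-9.67, -7.57, 2.8, -8.5],
  ],
  grip=45,
  newtons=60,
)

```text
clock: 0.77
position: [0.3827, 0.2476, 0.1862]
ee_rot: [0.0, -0.215, 0.977, 0.0]
contact_force: [0.8, -0.1, -0.6]
width: 0.0449
gripper_force: 0.0
```

The side crop shows the clamp facing the cylinder, the space round it clear, and the white grinder rest at z≈0.125 with its underside hidden.

```bash
python3 - <<'E'
from h import *
plan(.387,.2385,.030,114.8)
E
```

```text
t 0.77 pos [0.3827 0.2476 0.1862] yang 114.8 w 0.0449 gf 0.0 F [ 0.8 -0.1 -0.6] q6 -1.58
units [ 0.   -0.41  6.25] turn 0.01
```

Emit:
drive_tool(
  rows=[
    [0, 0, 1, 0],
    [0, 0, 2, 0],
    [0, 0, 3, 0],
    [0, 0, 4, 0],
    [0, 0, 4.8, 0],
    [0, 0, 5, 0],
    [0, 0, 5, 0],
    [0, 0, 5, 0],
  ],
)

```text
clock: 1.43
position: [0.383, 0.2492, 0.0621]
ee_rot: [0.0, -0.212, 0.977, 0.0]
contact_force: [0.3, 0.4, 0.7]
width: 0.0451
gripper_force: 0.0
```

```bash
python3 - <<'E'
from h import *
plan(.387,.2385,.030,114.8)
p,d=snap('top','t2')
cv2.imwrite('pics/t2b.png',cv2.resize(p[165:265,215:365,::-1],(795,530),interpolation=cv2.INTER_CUBIC))
E
```

```text
t 1.43 pos [0.383  0.2492 0.0621] yang 114.5 w 0.0451 gf 0.0 F [0.3 0.4 0.7] q6 -1.57
units [ 0.03 -0.46  1.28] turn -0.05
```

View pics/t2b.png

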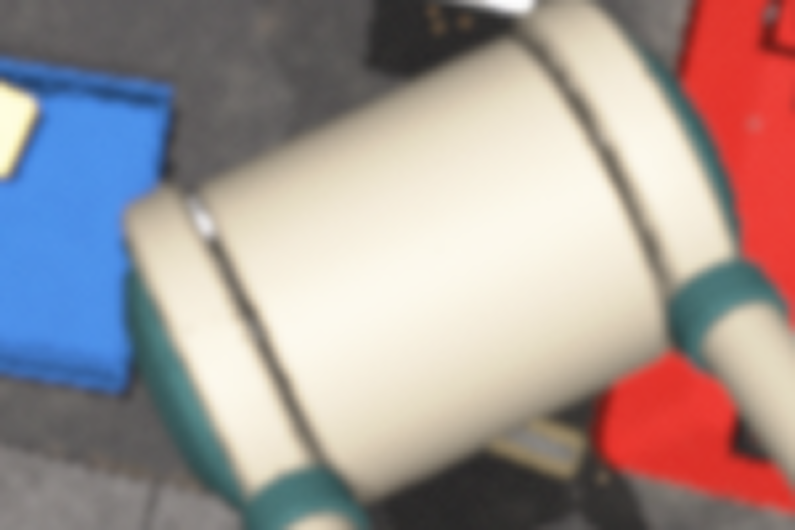

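The arm hides the cylinder in this top view. The pose readback shows the last row wasn't reached, so I'll correct by that difference and then descend.

Emit:
drive_tool(
  rows=[
    [0, -0.25, 0, 0],
    [0, -0.46, 0, 0],
    [0, -0.46, 0.3, 0],
    [0, -0.46, 0.6, 0],
    [0, -0.46, 0.9, 0],
    [0, -0.46, 1.28, 0],
    [0, -0.46, 1.28, 0],
    [0, -0.46, 1.28, 0],
  ],
)

```text
clock: 2.15
position: [0.3867, 0.2383, 0.0289]
ee_rot: [-0.001, -0.212, 0.977, -0.0]
contact_force: [0.2, -0.3, 0.6]
width: 0.045
gripper_force: 0.0
```

Emit:
drive_tool(
  rows=[
    [0, 0, 0, 0],
    [0, 0, 0, 0],
    [0, 0, 0, 0],
    [0, 0, 0, 0],
    [0, 0, 0, 0],
    [0, 0, 0, 0],
    [0, 0, 0, 0],
    [0, 0, 0, 0],
  ],
  grip=5,
)

```text
clock: 2.82
position: [0.3877, 0.2387, 0.0301]
ee_rot: [0.0, -0.212, 0.977, 0.0]
contact_force: [-1.3, 0.1, 6.1]
width: 0.0146
gripper_force: 58.9
```

```bash
python3 - <<'E'
from h import *
plan(.387,.2385,.030,114.8)
E
```

```text
t 2.82 pos [0.3877 0.2387 0.0301] yang 114.5 w 0.0146 gf 58.9 F [-1.3  0.1  6.1] q6 -1.6
units [0.03 0.   0.  ] turn -0.05
```

Emit:
drive_tool(
  rows=[
    [0, 0, -0.5, 0],
    [0, 0, -1.2, 0],
    [0, 0, -2, 0],
    [0, 0, -2.8, 0],
    [0, 0, -3.4, 0],
    [0, 0, -3.4, 0],
    [0, 0, -3.4, 0],
    [0, 0, -3.4, 0],
  ],
)

```text
clock: 3.48
position: [0.3865, 0.2381, 0.1137]
ee_rot: [-0.001, -0.212, 0.977, -0.0]
contact_force: [-0.5, 0.1, -1.6]
width: 0.0145
gripper_force: 59.0
```

```bash
python3 - <<'E'
from h import *
plan(.3963,.358,.1,79.4)
E
```

```text
t 3.48 pos [0.3865 0.2381 0.1137] yang 114.5 w 0.0145 gf 59.0 F [-0.5  0.1 -1.6] q6 -1.6
units [-2.35  4.2   0.54] turn 5.85
```

Emit:
drive_tool(
  rows=[
    [-0.4, 0.7, 0, 0.98],
    [-0.8, 1.4, 0, 1.95],
    [-1.2, 2.1, 0, 2.9],
    [-1.6, 2.8, 0, 3.9],
    [-2, 3.5, 0, 4.9],
    [-2.35, 4.2, 0, 5.85],
    [-2.35, 4.2, 0, 5.85],
    [-2.35, 4.2, 0, 5.85],
  ],
)

```text
clock: 4.15
position: [0.3965, 0.3585, 0.1129]
ee_rot: [-0.001, 0.091, 0.996, -0.001]
contact_force: [0.5, 0.1, -2.2]
width: 0.0147
gripper_force: 59.1
```

```bash
python3 - <<'E'
from h import *
plan(.3963,.358,.035,79.4)
p,d=snap('side','s3')
cv2.imwrite('pics/s3b.png',cv2.resize(p[130:230,190:340,::-1],(795,530),interpolation=cv2.INTER_CUBIC))
E
```

```text
t 4.15 pos [0.3965 0.3585 0.1129] yang 79.6 w 0.0147 gf 59.1 F [ 0.5  0.1 -2.2] q6 -0.78
units [-0.   -0.01  3.12] turn 0.03
```

View pics/s3b.png

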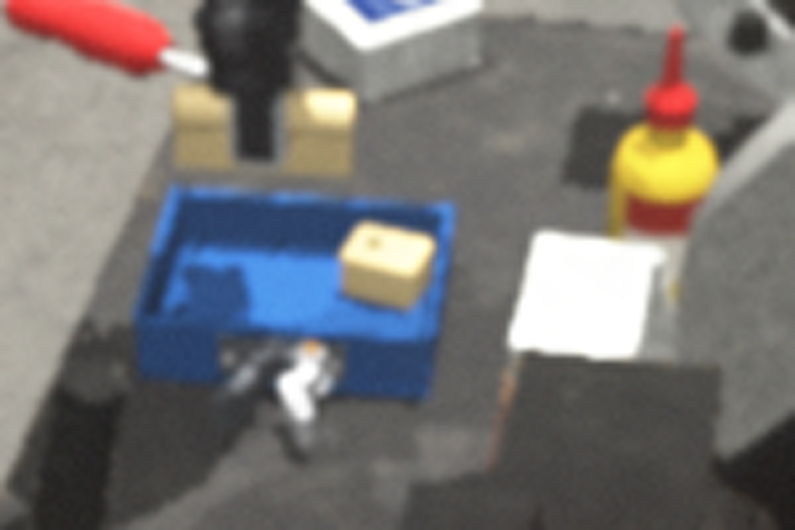

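The side crop shows the cylinder held level above the tray, at (265,130). It's clear of the block at (385,265). I'll lower it, then open.

Emit:
drive_tool(
  rows=[
    [0, 0, 0.6, 0],
    [0, 0, 1.2, 0],
    [0, 0, 1.8, 0],
    [0, 0, 2.3, 0],
    [0, 0, 2.7, 0],
    [0, 0, 3, 0],
    [0, 0, 3.15, 0],
    [0, 0, 3.15, 0],
  ],
)

```text
clock: 4.87
position: [0.3969, 0.3578, 0.0352]
ee_rot: [-0.001, 0.092, 0.996, -0.001]
contact_force: [-0.8, 0.8, -1.5]
width: 0.0146
gripper_force: 59.1
```

Emit:
drive_tool(
  rows=[
    [0, 0, 0, 0],
    [0, 0, 0, 0],
    [0, 0, 0, 0],
    [0, 0, 0, 0],
    [0, 0, 0, 0],
    [0, 0, 0, 0],
    [0, 0, 0, 0],
    [0, 0, 0, 0],
  ],
  grip=28,
)

```text
clock: 5.53
position: [0.3974, 0.3585, 0.0361]
ee_rot: [0.0, 0.092, 0.996, 0.0]
contact_force: [0.0, -0.1, 0.8]
width: 0.0281
gripper_force: 0.0
```

Emit:
drive_tool(
  rows=[
    [0, 0, -0.3, 0],
    [0, 0, -0.8, 0],
    [0, 0, -1.4, 0],
    [0, 0, -2, 0],
    [0, 0, -2.6, 0],
    [0, 0, -2.6, 0],
    [0, 0, -2.6, 0],
    [0, 0, -2.6, 0],
  ],
)

```text
clock: 6.2
position: [0.3969, 0.3582, 0.1006]
ee_rot: [-0.0, 0.092, 0.996, -0.0]
contact_force: [-0.7, 0.7, -0.5]
width: 0.028
gripper_force: 0.0
```

```bash
python3 - <<'E'
from h import *
plan(.3963,.358,.035,79.4)
p,d=snap('side','s4')
cv2.imwrite('pics/s4b.png',cv2.resize(p[130:230,190:340,::-1],(795,530),interpolation=cv2.INTER_CUBIC))
E
```

```text
t 6.2 pos [0.3969 0.3582 0.1006] yang 79.4 w 0.028 gf 0.0 F [-0.7  0.7 -0.5] q6 -0.78
units [ 0.02 -0.01  2.62] turn 0.0
```

View pics/s4b.png

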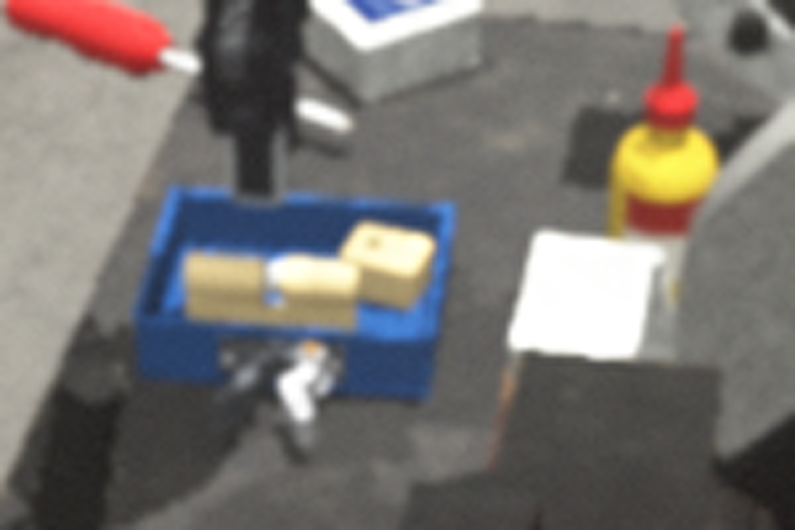

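The cylinder lies flat in the tray, spanning (185,285) to (355,290), beside the block. Now I'll grip the tray's back wall.

```bash
python3 - <<'E'
from h import *
plan(.4081,.4103,.1006,79.4)
E
```

```text
t 6.25 pos [0.3967 0.358  0.1002] yang 79.4 w 0.0277 gf 0.0 F [ 0.  -0.8 -0.3] q6 -0.78
units [-0.06  2.14 -0.02] turn 0.0
```

Emit:
drive_tool(
  rows=[
    [0, 0.5, 0, 0],
    [0, 1, 0, 0],
    [-0.03, 1.6, 0, 0],
    [-0.06, 2.14, 0, 0],
    [-0.06, 2.14, 0.4, 0],
    [-0.06, 2.14, 0.8, 0],
    [-0.06, 2.14, 0.8, 0],
    [-0.06, 2.14, 0.8, 0],
  ],
  grip=18,
)

```text
clock: 6.92
position: [0.4073, 0.4096, 0.0792]
ee_rot: [-0.002, 0.092, 0.996, -0.002]
contact_force: [0.2, 0.8, -0.3]
width: 0.0178
gripper_force: 0.0
```

```bash
python3 - <<'E'
from h import *
plan(.4081,.4103,.033,79.4)
p,d=snap('side','s5')
cv2.imwrite('pics/s5b.png',cv2.resize(p[130:230,190:340,::-1],(795,530),interpolation=cv2.INTER_CUBIC))
# side-cloud check of back wall top and inner finger
P=cloud('side',d);c=np.array([.408,.366]);ex=np.array([-.184,-.983]);ey=np.array([.983,-.184])
q=P[d>0];t=np.c_[(q[:,:2]-c)@ex,(q[:,:2]-c)@ey,q[:,2]]*1000
m=(abs(t[:,1]-30)<20)&(t[:,2]>24)&(t[:,2]<36)&(t[:,0]<-30);print('back rim x',np.sort(t[m,0]).round(1)[:30])
m=(abs(t[:,1]+8)<15)&(t[:,2]>45)&(t[:,2]<75)&(t[:,0]>-80);print('finger',np.percentile(t[m,0],[2,50,98]).round(1),np.percentile(t[m,1],[2,50,98]).round(1))
E
```

```text
t 6.92 pos [0.4073 0.4096 0.0792] yang 79.4 w 0.0178 gf 0.0 F [ 0.2  0.8 -0.3] q6 -0.72
units [-0.03  0.04  1.85] turn 0.0
back rim x [-260.1 -257.1 -255.2 -252.8 -249.9 -248.5 -248.5 -247.8 -247.5 -247.
 -243.  -242.4 -242.2 -241.6 -241.3 -239.4 -239.1 -238.8 -238.3 -237.5
 -237.  -236.4 -235.6 -235.3 -235.  -235.  -234.9 -234.8 -234.7 -234.2]
finger [-31.  468.3 496.9] [-16.5  -3.    6.5]
```

View pics/s5b.png

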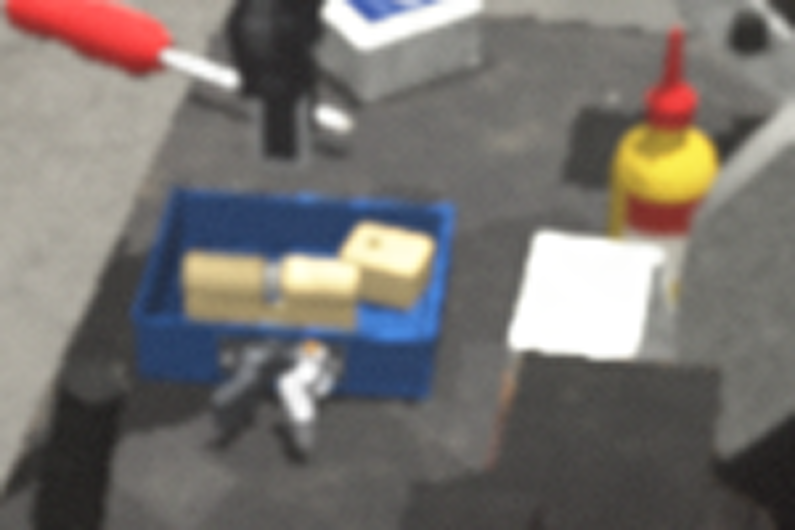

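The gripper is lined up over the back wall, with the finger at (280,140) and the rim at (280,195). I'll descend slowly and watch the force.

Emit:
drive_tool(
  rows=[
    [0, 0, 0.4, 0],
    [0, 0, 0.75, 0],
    [0, 0, 1.1, 0],
    [0, 0, 1.3, 0],
    [0, 0, 1.5, 0],
    [0, 0, 1.7, 0],
    [0, 0, 1.82, 0],
    [0, 0, 1.82, 0],
  ],
)

```text
clock: 7.63
position: [0.4083, 0.4105, 0.0348]
ee_rot: [-0.0, 0.092, 0.996, -0.0]
contact_force: [-0.4, -0.6, 0.5]
width: 0.0178
gripper_force: 0.0
```

Emit:
drive_tool(
  rows=[
    [0, 0, 0, 0],
    [0, 0, 0, 0],
    [0, 0, 0, 0],
    [0, 0, 0, 0],
    [0, 0, 0, 0],
    [0, 0, 0, 0],
    [0, 0, 0, 0],
    [0, 0, 0, 0],
  ],
  grip=0,
  newtons=90,
)

```text
clock: 8.3
position: [0.4088, 0.411, 0.0358]
ee_rot: [0.0, 0.092, 0.996, 0.0]
contact_force: [-0.1, 1.3, 0.6]
width: 0.0013
gripper_force: 61.2
```

```bash
cat >> h.py <<'E'
def blue(P,d,p):
    hsv=cv2.cvtColor(np.ascontiguousarray(p[:,:,::-1]),cv2.COLOR_BGR2HSV)
    m=(d>0)&(hsv[...,0]>100)&(hsv[...,0]<125)&(hsv[...,1]>120)&(P[...,2]>.022)&(P[...,2]<.04)&(P[...,0]>.25)&(P[...,0]<.55)&(P[...,1]>.15)&(P[...,1]<.46)
    q=P[m]; r=cv2.minAreaRect((q[:,:2]*1000).astype(np.float32)); print('blue',np.round(r[0],1),np.round(r[1],1),round(r[2],1))
E
python3 - <<'E'
from h import *
plan(.4081,.4103,.033,79.4)
for n in('top','side'):
    p,d=snap(n,n+'6');blue(cloud(n,d),d,p)
E
```

```text
t 8.3 pos [0.4088 0.411  0.0358] yang 79.4 w 0.0013 gf 61.2 F [-0.1  1.3  0.6] q6 -0.72
units [ 0.02 -0.03  0.11] turn 0.0
blue [405.8 360. ] [ 81.1 128.4] 69.4
blue [409.2 364.4] [ 94.9 117.6] 78.7
```

```bash
python3 - <<'E'
from h import *
d=np.load('pics/top0.npy');P=cloud('top',d)
for v in range(160,186,3): print(v,[tuple((P[v,u]*1000).astype(int)) for u in range(282,320,6)])
q=P[180:196,298:314].reshape(-1,3);q=q[(q[:,2]>.042)&(q[:,2]<.05)];print('post top',q[:,:2].min(0),q[:,:2].max(0),q.mean(0),len(q))
post=np.array([.4417,.1915])
for th in(-60,-55):
  for D in(.125,.11,.059):
    c,s=np.cos(np.radians(th)),np.sin(np.radians(th));ex=np.array([c,s]);ey=np.array([-s,c])
    t=post-(D+.0435)*ex-.0083*ey; print(th,D);plan(*t,.0358,th)
E
```

```text
160 [(np.int64(487), np.int64(243), np.int64(121)), (np.int64(486), np.int64(232), np.int64(127)), (np.int64(486), np.int64(221), np.int64(124)), (np.int64(485), np.int64(210), np.int64(127)), (np.int64(485), np.int64(199), np.int64(125)), (np.int64(485), np.int64(188), np.int64(123)), (np.int64(502), np.int64(158), np.int64(-2))]
163 [(np.int64(497), np.int64(235), np.int64(2)), (np.int64(497), np.int64(222), np.int64(0)), (np.int64(481), np.int64(220), np.int64(118)), (np.int64(480), np.int64(210), np.int64(128)), (np.int64(480), np.int64(199), np.int64(125)), (np.int64(479), np.int64(188), np.int64(126)), (np.int64(495), np.int64(159), np.int64(1))]
166 [(np.int64(491), np.int64(235), np.int64(0)), (np.int64(490), np.int64(223), np.int64(2)), (np.int64(490), np.int64(210), np.int64(0)), (np.int64(489), np.int64(197), np.int64(2)), (np.int64(475), np.int64(199), np.int64(118)), (np.int64(474), np.int64(189), np.int64(127)), (np.int64(488), np.int64(159), np.int64(2))]
169 [(np.int64(484), np.int64(235), np.int64(0)), (np.int64(484), np.int64(223), np.int64(3)), (np.int64(484), np.i
[... 2012 characters left out ...]
[ 1.73 -3.49 -0.01] turn -6.77
-60 0.11
t 8.4 pos [0.4088 0.411  0.0357] yang 79.4 w 0.0016 gf 61.3 F [-0.6  0.8  0.5] q6 -0.72
units [ 1.34 -3.94 -0.01] turn -6.77
-60 0.059
t 8.4 pos [0.4088 0.411  0.0357] yang 79.4 w 0.0016 gf 61.3 F [-0.6  0.8  0.5] q6 -0.72
units [ 0.01 -5.49 -0.01] turn -6.77
-55 0.125
t 8.4 pos [0.4088 0.411  0.0357] yang 79.4 w 0.0016 gf 61.3 F [-0.6  0.8  0.5] q6 -0.72
units [ 2.14 -3.91 -0.01] turn -7.6
-55 0.11
t 8.4 pos [0.4088 0.411  0.0357] yang 79.4 w 0.0016 gf 61.3 F [-0.6  0.8  0.5] q6 -0.72
units [ 1.71 -4.33 -0.01] turn -7.6
-55 0.059
t 8.4 pos [0.4088 0.411  0.0357] yang 79.4 w 0.0016 gf 61.3 F [-0.6  0.8  0.5] q6 -0.72
units [ 0.25 -5.76 -0.01] turn -7.6
```

Emit:
drive_tool(
  rows=[
    [0.1, -0.2, 0, -0.4],
    [0.2, -0.4, 0, -0.8],
    [0.3, -0.65, 0, -1.25],
    [0.45, -0.9, 0, -1.75],
    [0.55, -1.15, 0, -2.25],
    [0.7, -1.4, 0, -2.75],
    [0.8, -1.6, 0, -3.15],
    [0.87, -1.75, 0, -3.4],
  ],
)

```text
clock: 9.07
position: [0.3795, 0.3721, 0.0357]
ee_rot: [0.001, -0.086, 0.996, 0.001]
contact_force: [0.6, 2.4, -1.3]
width: 0.0017
gripper_force: 61.1
```

```bash
cat >> h.py <<'E'
def tp(th,D,post=np.array([.4417,.1910])):
    c,s=np.cos(np.radians(th)),np.sin(np.radians(th));ex=np.array([c,s]);ey=np.array([-s,c])
    plan(*(post-(D+.0435)*ex-.0083*ey),.0358,th)
E
python3 - <<'E'
from h import *
tp(-60,.125)
p,d=snap('side','s7');blue(cloud('side',d),d,p)
E
```

```text
t 9.07 pos [0.3795 0.3721 0.0357] yang 99.9 w 0.0017 gf 61.1 F [ 0.6  2.4 -1.3] q6 -1.1
units [ 1.42 -1.35 -0.01] turn -3.35
blue [395.1 328.9] [118.3  94.7] 10.2
```

Emit:
drive_tool(
  rows=[
    [0.15, -0.15, 0, -0.4],
    [0.3, -0.3, 0, -0.8],
    [0.5, -0.5, 0, -1.25],
    [0.7, -0.7, 0, -1.7],
    [0.9, -0.9, 0, -2.2],
    [1.1, -1.1, 0, -2.7],
    [1.3, -1.25, 0, -3.1],
    [1.42, -1.35, 0, -3.35],
  ],
)

```text
clock: 9.78
position: [0.3504, 0.3326, 0.0357]
ee_rot: [0.001, -0.259, 0.966, 0.0]
contact_force: [0.6, 2.1, -1.4]
width: 0.0014
gripper_force: 61.1
```

Emit:
drive_tool(
  rows=[
    [0, 0, 0, 0],
    [0, 0, 0, 0],
    [0, 0, 0, 0],
    [0, 0, 0, 0],
    [0, 0, 0, 0],
    [0, 0, 0, 0],
    [0, 0, 0, 0],
    [0, 0, 0, 0],
  ],
)

```text
clock: 10.45
position: [0.3501, 0.3322, 0.0357]
ee_rot: [-0.0, -0.258, 0.966, -0.0]
contact_force: [-0.9, -2.0, 4.6]
width: 0.0011
gripper_force: 62.1
```

```bash
python3 - <<'E'
from h import *
tp(-60,.125);tp(-60,.1);tp(-60,.058)
p,d=snap('side','s8');blue(cloud('side',d),d,p)
p,d=snap('top','t8')
cv2.imwrite('pics/t8b.png',cv2.resize(p[165:265,205:355,::-1],(795,530),interpolation=cv2.INTER_CUBIC))
E
```

```text
t 10.45 pos [0.3501 0.3322 0.0357] yang 119.9 w 0.0011 gf 62.1 F [-0.9 -2.   4.6] q6 -1.48
units [-0.02  0.02 -0.  ] turn -0.01
t 10.45 pos [0.3501 0.3322 0.0357] yang 119.9 w 0.0011 gf 62.1 F [-0.9 -2.   4.6] q6 -1.48
units [-0.02 -0.98 -0.  ] turn -0.01
t 10.45 pos [0.3501 0.3322 0.0357] yang 119.9 w 0.0011 gf 62.1 F [-0.9 -2.   4.6] q6 -1.48
units [-0.02 -2.66 -0.  ] turn -0.01
blue [379.1 296.3] [119.   94.6] 31.2
```

View pics/t8b.png

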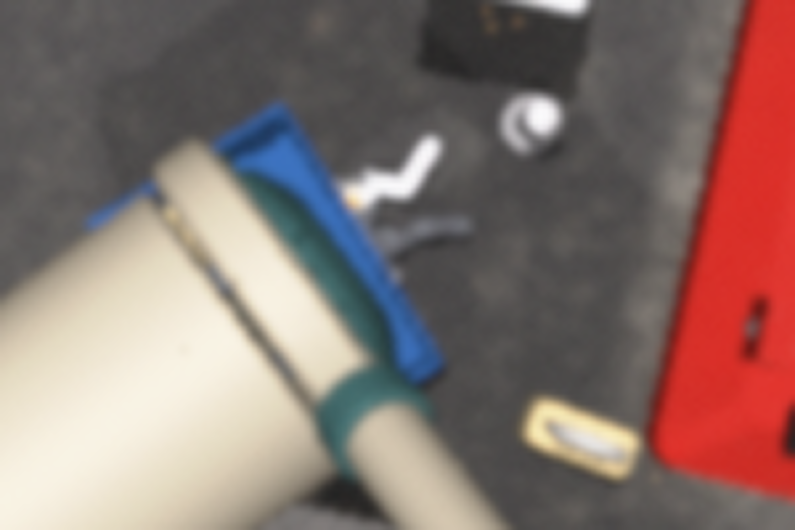

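The clamp points at the post foot at (520,130), with the jaw tips at (433,140) and (470,225). I'll check the alignment in tray coordinates.

```bash
python3 - <<'E'
from h import *
th=np.radians(-60);ex=np.array([np.cos(th),np.sin(th)]);ey=np.array([-ex[1],ex[0]])
a=onplane('top',205+433/5.3,165+140/5.3,.021)[:2];b=onplane('top',205+468/5.3,165+224/5.3,.021)[:2]
# tray front rim corners (outer): 
f1=onplane('top',205+283/5.3,165+103/5.3,.03)[:2];f2=onplane('top',205+440/5.3,165+358/5.3,.03)[:2]
d=np.load('pics/t8.npy');P=cloud('top',d);q=P[178:198,296:314].reshape(-1,3);q=q[(q[:,2]>.042)&(q[:,2]<.05)]
post=q.mean(0)[:2];print('post',post,'front edge heading',np.degrees(np.arctan2(*(f2-f1)[::-1]))+90,'front mid rel post',((f1+f2)/2-post)@ex,((f1+f2)/2-post)@ey)
for k in(a,b): print(k,(k-post)@ex,(k-post)@ey)
E
```

```text
post [0.44164822 0.19046734] front edge heading -60.0590810404407 front mid rel post -0.07910706754221905 -0.0011918219366893815
[0.43560677 0.22896979] -0.03636483495289526 0.014019176763300337
[0.4024803  0.21640614] -0.04204762301603247 -0.02095101724510603
```

Alignment is within about 1 mm and 0.1°, so I'll advance.

Emit:
drive_tool(
  rows=[
    [0, -0.2, 0, 0],
    [0, -0.4, 0, 0],
    [0, -0.65, 0, 0],
    [0, -0.9, 0, 0],
    [0, -1.15, 0, 0],
    [0, -1.35, 0, 0],
    [0, -1.5, 0, 0],
    [0, -1.6, 0, 0],
  ],
)

```text
clock: 11.22
position: [0.3701, 0.2986, 0.0357]
ee_rot: [0.0, -0.257, 0.966, 0.001]
contact_force: [-2.9, 5.0, 4.7]
width: 0.0017
gripper_force: 61.9
```

Emit:
drive_tool(
  rows=[
    [0, -0.15, 0, 0],
    [0, -0.3, 0, 0],
    [0, -0.45, 0, 0],
    [0, -0.6, 0, 0],
    [0, -0.75, 0, 0],
    [0, -0.9, 0, 0],
    [0, -1.0, 0, 0],
    [0, -1.06, 0, 0],
  ],
)

```text
clock: 11.88
position: [0.3843, 0.2757, 0.0357]
ee_rot: [0.001, -0.258, 0.966, 0.001]
contact_force: [-0.3, 4.5, 2.5]
width: 0.0013
gripper_force: 61.7
```

```bash
python3 - <<'E'
from h import *
tp(-60,.059)
p,d=snap('side','s9');blue(cloud('side',d),d,p)
E
```

```text
t 11.88 pos [0.3843 0.2757 0.0357] yang 119.9 w 0.0013 gf 61.7 F [-0.3  4.5  2.5] q6 -1.62
units [ 0.04  0.02 -0.  ] turn -0.02
blue [413.4 240.6] [119.   92.8] 29.7
```

Emit:
drive_tool(
  rows=[
    [0, -0.02, 0, 0],
    [0, -0.04, 0, 0],
    [0, -0.06, 0, 0],
    [0, -0.08, 0, 0],
    [0, -0.1, 0, 0],
    [0, -0.12, 0, 0],
    [0, -0.12, 0, 0],
    [0, -0.12, 0, 0],
  ],
)

```text
clock: 12.6
position: [0.3843, 0.2749, 0.0357]
ee_rot: [0.001, -0.257, 0.966, 0.003]
contact_force: [-4.5, 13.3, 2.0]
width: 0.0017
gripper_force: 62.4
```

```bash
python3 - <<'E'
from h import *
tp(-60,.059)
p,d=snap('top','t9')
cv2.imwrite('pics/t9b.png',cv2.resize(p[165:265,205:355,::-1],(795,530),interpolation=cv2.INTER_CUBIC))
E
```

```text
t 12.6 pos [0.3843 0.2749 0.0357] yang 119.8 w 0.0017 gf 62.4 F [-4.5 13.3  2. ] q6 -1.63
units [ 0.02  0.04 -0.  ] turn -0.04
```

View pics/t9b.png

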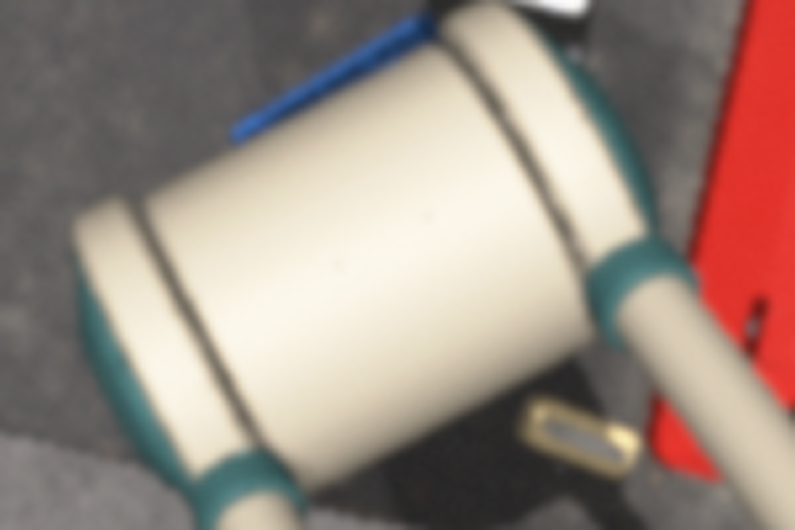

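The arm covers the clamp in this view. The tray advanced only 0.8 mm on a 3 mm command while the force rose to 14 N at the expected seat position, which points to the back stop. I'll push once more to confirm, then release.

Emit:
drive_tool(
  rows=[
    [0, -0.02, 0, 0],
    [0, -0.04, 0, 0],
    [0, -0.06, 0, 0],
    [0, -0.08, 0, 0],
    [0, -0.1, 0, 0],
    [0, -0.12, 0, 0],
    [0, -0.12, 0, 0],
    [0, -0.12, 0, 0],
  ],
)

```text
clock: 13.32
position: [0.3842, 0.2745, 0.0357]
ee_rot: [-0.0, -0.256, 0.967, 0.005]
contact_force: [-9.7, 24.5, 2.7]
width: 0.0011
gripper_force: 64.1
```

Emit:
drive_tool(
  rows=[
    [0, 0.05, 0, 0],
    [0, 0.1, 0, 0],
    [0, 0.12, 0, 0],
    [0, 0.12, 0, 0],
    [0, 0.12, 0, 0],
    [0, 0.12, 0, 0],
    [0, 0.12, 0, 0],
    [0, 0.12, 0, 0],
  ],
)

```text
clock: 13.98
position: [0.3841, 0.2747, 0.0357]
ee_rot: [0.0, -0.257, 0.966, 0.002]
contact_force: [-4.2, 13.0, 3.6]
width: 0.0014
gripper_force: 62.5
```

Emit:
drive_tool(
  rows=[
    [0, 0, 0, 0],
    [0, 0, 0, 0],
    [0, 0, 0, 0],
    [0, 0, 0, 0],
    [0, 0, 0, 0],
    [0, 0, 0, 0],
    [0, 0, 0, 0],
    [0, 0, 0, 0],
  ],
  grip=16,
)

```text
clock: 14.65
position: [0.3847, 0.2721, 0.0355]
ee_rot: [-0.0, -0.258, 0.966, -0.0]
contact_force: [-0.1, -0.9, -0.1]
width: 0.0158
gripper_force: 0.0
```

Stopped rigidly at 26 N without moving. Now I'll lift straight up and retreat for a look.

Emit:
drive_tool(
  rows=[
    [0, 0, -0.3, 0],
    [0, 0, -0.8, 0],
    [0, 0, -1.6, 0],
    [0, 0, -2.4, 0],
    [0, 0, -3.2, 0],
    [0, 0, -4, 0],
    [0, 0, -4.5, 0],
    [0, 0, -4.5, 0],
  ],
)

```text
clock: 15.32
position: [0.3864, 0.2731, 0.1512]
ee_rot: [0.003, -0.258, 0.966, 0.001]
contact_force: [2.1, 0.5, -1.0]
width: 0.0158
gripper_force: 0.0
```

Emit:
drive_tool(
  rows=[
    [0, 0.8, -0.5, 0],
    [0, 1.6, -1, 0],
    [0, 2.6, -1.5, 0],
    [0, 3.6, -2, 0],
    [0, 4.8, -2, 0],
    [0, 6, -2, 0],
    [0, 7, -2, 0],
    [0, 7, -2, 0],
  ],
)

```text
clock: 15.98
position: [0.2951, 0.4271, 0.1974]
ee_rot: [-0.001, -0.26, 0.966, 0.001]
contact_force: [0.6, 0.0, 0.1]
width: 0.0159
gripper_force: 0.0
```

```bash
python3 - <<'E'
from h import *
plan(.3,.5,.25)
p,d=snap('top','t10');P=cloud('top',d);blue(P,d,p)
cv2.imwrite('pics/t10b.png',cv2.resize(p[145:245,225:375,::-1],(795,530),interpolation=cv2.INTER_CUBIC))
E
```

```text
t 15.98 pos [0.2951 0.4271 0.1974] yang 120.1 w 0.0159 gf 0.0 F [0.6 0.  0.1] q6 -1.27
units [-1.63  2.43 -2.1 ] turn 0.0
blue [412.3 240.3] [118.5  90.4] 30.8
```

View pics/t10b.png

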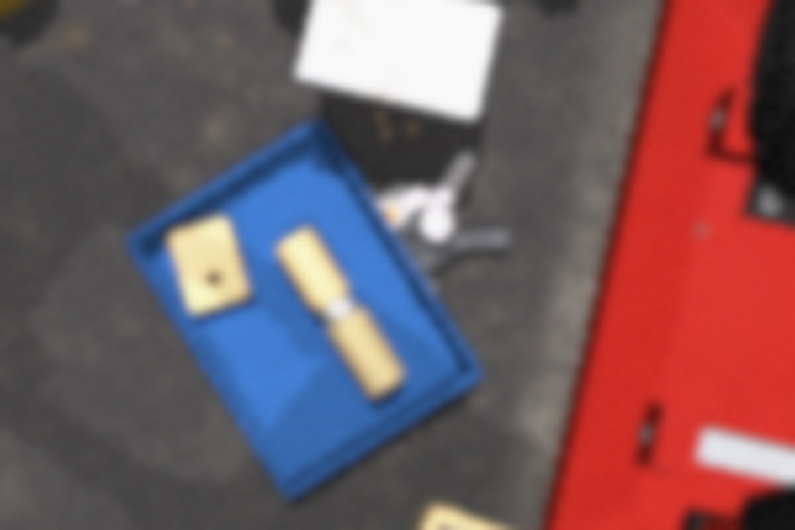

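The picture shows the post at (437,215) seated inside the clamp with both jaw tips beyond it. The cylinder and block are in the tray. The measured seat distance is 58 mm against a nominal 59 mm.

```bash
python3 -c "
from rig import order; print(order.sign_off())"
```

```text
the job is handed in; nothing more can be done
None
```

The job is handed in: the cylinder is in the tray beside the block, the tray's clamp measures as fully seated round the post, and I saw no contact with the bottle, padlock or cam lock; sign-off gave no verdict.

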